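Seat the pitch gauge leaf in the rocket's thread

TASK

Take the coarse gauge leaf (four teeth, broad flat grip tab) out of its stand and try it, teeth down, on top of the middle of the rocket body's thread, feeling along the rocket until all its teeth drop into the grooves. Then press it gently home with a few newtons, to check that it sits flat on the ridges, let go and leave it sitting there upright and fully seated. The thread is thin plastic, so keep every touch light, and do not disturb the other leaf, the display base or the probe.

Things in the scene. Friction and masses are not known exactly. Their poses are not given: they have to be found in the camera images.
- leaf_coarse: The leaf to use: steel comb, 48 mm long (y), 16 thick (x), 42 tall, about 90 g, alike end for end. Origin: underside centre at the tooth tips, z up. FOUR teeth at y = -18, -6, 6, 18 mm (pitch 12), 3.6 mm wide along y, 5.5 mm long, tip edges rounded 1 mm; above them the back, z = 5.5 to 16 mm. Starts teeth down in either slot of the stand.
- leaf_tab (a point): Centre of the coarse leaf's grip tab, 29 mm above its tooth tips, axes as the leaf's. The tab is 12 mm thick (x), 26 mm long (y), z = 16 to 42 mm of the leaf; grip it across its thickness.
- leaf_fine: The other gauge leaf: the same 48 x 16 mm back, but SIX finer teeth of 8 mm pitch, and instead of the broad tab a round grip post 12 mm in diameter up to 36 mm height. It stands in the other slot of the stand and does not fit this thread. Leave it.
- stand: Black plastic block 140 (x) x 80 (y) x 14 mm tall, fixed. Origin: centre of its underside. Two slots, 19 (x) x 51 (y) mm and 10 mm deep, at x = -35 and +35 mm; the leaves stand in them on a floor 4 mm above the desk, long side along the stand's y. Lift a leaf straight up.
- cradle: Wooden cradle 100 x 260 mm, fixed, holding the silver plastic rocket level along the cradle's y, nose to -y. Origin: on the desk below the nominal middle of the thread. The rocket lies up to 4.5 mm off nominal along +y or -y: this shift is NOT measured, so the grooves must be felt or seen. It cannot slide, but rubber pads let it sink about 1 mm per 4 N of push. Over 15 N marks the plastic.
- thread_mid (a point): Nominal thread middle, on the rocket's axis, 62 mm above the desk, axes as the cradle's; does not follow the unmeasured shift. Ten ring ridges square to the axis cover y = -57 to 57 mm, pitch 12, ridge tops 60 mm in diameter, groove bottoms 48, ridges 6.6 wide, grooves 5.4. From y = -64 mm to the nose tip at -293 the plain body is 68 in diameter.
- thread_top (a point): Top line of the ridges above thread_mid, 92 mm above the desk: a leaf standing on the ridges has its tooth tips at this height. Fully seated, its back rests on the ridge tops and its tooth tips are 5.5 mm lower, 86.5 mm above the desk (0.5 mm clear of the groove bottoms).
- display_base: Loose black plastic display base, a stepped disc 100 mm in diameter, 18 mm tall. Origin: centre of its underside. A bystander.
- probe: Loose chrome probe tool, about 150 mm long along its y, 10 mm thick, with a bent tip. Origin: on the desk under its middle. A bystander.

How it is judged (in metres and radians):
On the way, in this order (a step that is already met when the one before it is completed fails the run):
1. the coarse leaf is lifted clear of the stand (height (world z) of leaf_coarse above 0.05 m), for 0.1 s.
2. the leaf's teeth are in the grooves and it is pressed home on the ridges with more than 2.5 N for 0.2 s (contact force between leaf_coarse and cradle above 2.5 N and z of leaf_coarse in the frame of thread_mid below 0.026 m), for 0.2 s.
At the end, for the whole second after the job is handed in: The coarse leaf rests, let go and still, with all teeth in the thread's grooves: tooth tips 22 to 26 mm above the rocket's axis (seated: 24.5), centre within 7 mm sideways and 28 mm lengthwise of the thread's nominal middle, along the rocket within 0.12 rad, upright within 0.15 rad (z of leaf_coarse in the frame of thread_mid between 0.022 and 0.026 m and x of leaf_coarse in the frame of thread_mid between -0.007 and 0.007 m and y of leaf_coarse in the frame of thread_mid between -0.028 and 0.028 m and angle between the y axis of leaf_coarse and the y axis of thread_mid, either way round below 0.12 rad and angle between leaf_coarse's own z axis and vertical below 0.15 rad and contact force between leaf_coarse and cradle above 0.2 N and linear speed of leaf_coarse below 0.02 m/s); the robot touches nothing.
It fails at once if the leaf is pushed or knocked against the thread or cradle with more than 15 N (contact force between leaf_coarse and cradle above 15 N).
It fails at once if the fingers or arm push on the rocket or cradle with more than 15 N (contact force between any of the fingers, the arm and cradle above 15 N).
It fails at once if the fine leaf, the display base or the probe is moved more than 15 mm (distance of any of leaf_fine, display_base, probe from where it was at the start of the episode above 0.015 m).
It also fails if it takes over 58 s, if anything falls off the work surface, if the arm or the gripper's body presses on something with over 40 N, if the wrist force passes 120 N, or if a joint passes its speed limit or range.

ROBOT

A 7-joint arm with a two-finger parallel gripper is mounted at the origin on the work surface. World frame = base frame: x ahead of the robot, y to its left, z up, the work surface at z = 0. Lengths are in mm, angles in rad, forces in N, time in s.
With the tool pointing down it reaches from about 425 to 950 mm from the base axis. Payload 4.7 kg.
Tool frame: the origin (TCP) lies at the centre of the arm's flange, where the gripper is bolted on; the fingertips stand 182 mm ahead of it and the grasp point (between the pads) lies 164 mm ahead of it; z points along the fingers, y is the line along which they close (so a half turn about z gives the same grasp; the last joint's range is limited). The gripper opens to 87 mm and grips with 3 to 60 N. Pads are 19 mm wide; open, the fingers measure 117 mm over their backs; the gripper's body (75 mm by 190 mm) begins 51 mm behind the grasp point.
Start: joints at [-1.265, 0.469, -0.049, 1.532, 0.024, 1.141, -0.082], TCP at [221.754, 637.539, 404.773] pointing down, gripper open.
Joint ranges: [-2.59, 2.59], [-0.33, 1.99], [-1.39, 1.29], [0.1, 2.45], [-1.04, 4.18], [0.21, 1.99], [-2.66, 2.66]. Speed limits (rad/s): [2.57, 2.57, 3.14, 3.14, 3.14, 3.14, 3.14].

INTERFACE

Orientations are given as [roll, pitch, yaw] about the fixed x, y, z axes, in that order (R = Rz(yaw) Ry(pitch) Rx(roll)).
In Python, from station import get_obs, get_image, close_job gives the robot as it stands.
- The arm moves only by the shell command python3 -m crank 'ROWS'. ROWS is JSON, a list of rows, each an object with "dr": the turn, a rotation vector about the tool's x, y, z in degrees, a list of three; "xyz": the shift along the tool's x, y, z in cm, a list of three; "claw": the closure, from 0 (fully open) to 1 (shut). A call has 1 to 20 rows; each row is the pose to reach, as a shift and turn from the pose commanded when the call began, along the tool's axes at that moment; what a row does not reach only later rows make up. A row lasts 1/10 s, in which the tool goes at most 50 mm and 8.59 degrees, less where a joint would pass 70% of its speed; a pose out of reach is approached as far as the arm can. A call with a gripper value outside its range is refused whole. The fingers move at their own pace and stop on an object; the grip force is fixed at half the most. Time passes only in rows, so rows that repeat a pose let the fingers close. It gives the time, the measured TCP pose, the force, the opening and the grip force at its end, in the units of the state.
- get_obs(): the state, without advancing time (a new reading comes with each control period).
- get_image(name): name is "side" or "top" or "wrist"; returns a dict with "img" (480x640x3 uint8, red, green, blue), "fx", "fy", "cx", "cy" (pixels), "k1" (the pictures are not rectified: a ray, as slopes to the right and down, at radius r is drawn at 1 + k1 r^2 times it, then the intrinsics apply), "pose" (4x4, takes a point from camera to world coordinates); the wrist camera has in their place "T_tool_cam" (4x4, takes a point from camera to tool coordinates, whose origin is the TCP and whose axes are the flange's). Camera axes: x right, y down, z forward; pixel columns grow to the right and rows downward; lengths in mm; the calibration is good to about 2 mm. A picture is of the moment at which its call begins: read the wrist's pose just before it. There is no depth.
- close_job(): hands the job in; it is judged then, once.
The state is a dict: "t": time; "joint_positions": joint angles; "qd": joint speeds; "effort": joint torques, N m; "eef_pos": TCP position; "tcp_rot": TCP orientation; "force": force on the tool from outside, world axes, zero at the start; "moment": the same for the moment, N m; "width": finger opening in mm; "grip_force": force on a finger pad.
Only numpy, scipy, OpenCV 4.12 (cv2) and the standard library are available. Lean on these libraries where they do the work, as an engineer would, in place of code of your own. Each camera call takes 0.05 s, during which the arm holds its last target. There are 200 camera calls.

## Working session

There is one attempt and no reset: what is moved stays moved. The work goes in short steps, Python scripts to look and compute and a shell command to move; the robot and the scene stay as the last step left them, time stands still between calls to the robot, and variables do not carry over. Pictures are saved under pics/ and viewed, at most 10 in all, crops included, and the job is handed in when it is done.

```bash
mkdir -p pics; ls
python3 - <<'E'
from station import get_obs,get_image
import cv2
o=get_obs();print(o)
for n in("top","side"):
    d=get_image(n);cv2.imwrite(f"pics/{n}0.png",d["img"][:,:,::-1]);print(n,{k:v for k,v in d.items() if k!="img"})
E
```

```text
pics
{'t': 0.0, 'joint_positions': array([-1.26491626,  0.46943076, -0.04860801,  1.53366784,  0.0241023 ,
        1.14099854, -0.08227649]), 'qd': array([ 0.00055634,  0.00058841, -0.00054194, -0.00073177,  0.0017137 ,
        0.00133984,  0.00069569]), 'effort': array([-3.58542593e-04, -5.07973337e+01, -8.10581096e-02, -2.36155146e+01,
       -6.13013562e-02,  3.78361938e-02,  1.82015115e-04]), 'eef_pos': array([221.67186874, 637.30924018, 403.71738488]), 'tcp_rot': array([-3.13967508e+00,  6.60053556e-05,  2.80687984e+00]), 'force': array([-0.71962611,  0.44788259, -0.42366836]), 'moment': array([-0.02722239,  0.02872378, -0.03133762]), 'grip_force': 0.0, 'width': 86.85999955459285}
top {'fx': 465.2864181206406, 'fy': 465.2864181206406, 'cx': 315.9261184594374, 'cy': 237.00610058627407, 'k1': -0.05327319610491081, 'pose': array([[ 6.13577773e-03, -9.97174566e-01,  7.48681317e-02,
         5.82066288e+02],
       [-9.99561929e-01, -8.28376503e-03, -2.84135576e-02,
         1.02330876e+02],
       [ 2.89534670e-02, -7.46609948e-02, -9.96788560e-01,
         7.47144695e+02],
       [ 0.00000000e+00,  0.00000000e+00,  0.00000000e+00,
         1.00000000e+00]])}
side {'fx': 452.6983098587094, 'fy': 452.6983098587094, 'cx': 324.11953952771717, 'cy': 239.7736484861758, 'k1': -0.08172547926701629, 'pose': array([[-7.83523007e-01, -3.38390872e-01,  5.21136560e-01,
         3.03257658e+02],
       [-6.21342334e-01,  4.19885567e-01, -6.61535951e-01,
         5.10959063e+02],
       [ 5.04000729e-03, -8.42132844e-01, -5.39246577e-01,
         4.56607754e+02],
       [ 0.00000000e+00,  0.00000000e+00,  0.00000000e+00,
         1.00000000e+00]])}
```

View pics/top0.png

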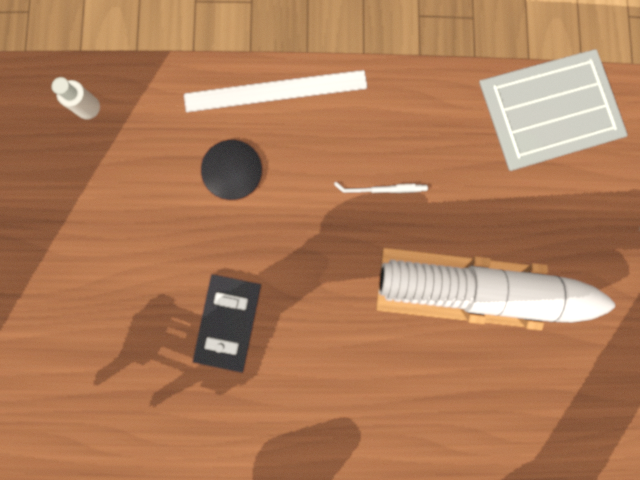

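View pics/side0.png

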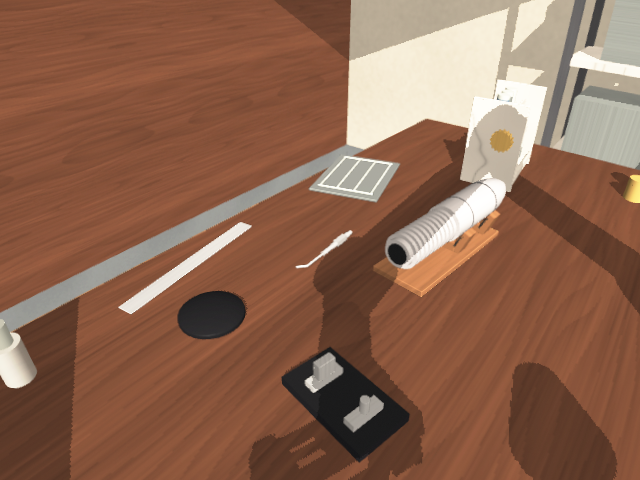

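The top view shows the stand at about (227,323). The coarse leaf is in the upper slot (230,301) and the fine leaf with its post at (221,346). The rocket's thread runs about (385–475, 282) with the nose to the right. The side view agrees: broad tab at (324,370), post at (365,410).

```bash
python3 - <<'E'
import cv2,numpy as np
i=cv2.imread("pics/top0.png")
a=cv2.resize(i[265:380,180:275],None,fx=5,fy=5,interpolation=cv2.INTER_CUBIC)
b=cv2.resize(i[240:335,370:560],None,fx=4,fy=4,interpolation=cv2.INTER_CUBIC)
cv2.imwrite("pics/a.png",a);cv2.imwrite("pics/b.png",b)
E
cat > h.py <<'E'
import numpy as np,cv2
from station import get_obs,get_image
from scipy.spatial.transform import Rotation as Ro
def tcp(o):
    T=np.eye(4);T[:3,:3]=Ro.from_euler('xyz',o['tcp_rot']).as_matrix();T[:3,3]=o['eef_pos'];return T
def campose(d,o=None):
    return d['pose'] if 'pose' in d else tcp(o)@d['T_tool_cam']
def ray(d,P,u,v):
    s=np.array([(u-d['cx'])/d['fx'],(v-d['cy'])/d['fy']]);q=s.copy()
    for _ in range(20): q=s/(1+d['k1']*(q@q))
    return P[:3,:3]@np.array([*q,1.]),P[:3,3]
def at(d,P,u,v,z):
    r,c=ray(d,P,u,v);return c+r*(z-c[2])/r[2]
def proj(d,P,X):
    p=P[:3,:3].T@(np.asarray(X,float)-P[:3,3]);q=p[:2]/p[2];q=q*(1+d['k1']*(q@q));return q[0]*d['fx']+d['cx'],q[1]*d['fy']+d['cy']
E
```

```text
(no output)
```

View pics/a.png

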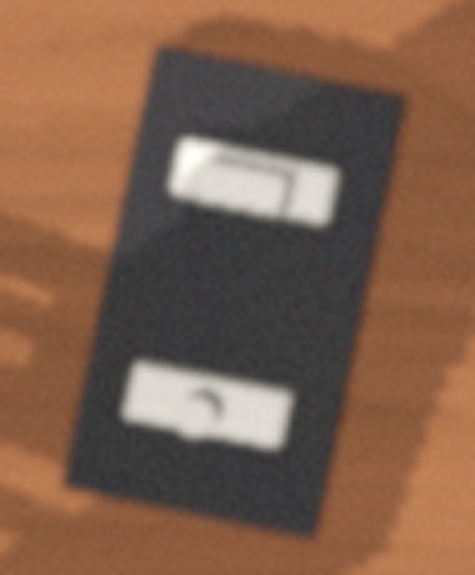

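View pics/b.png

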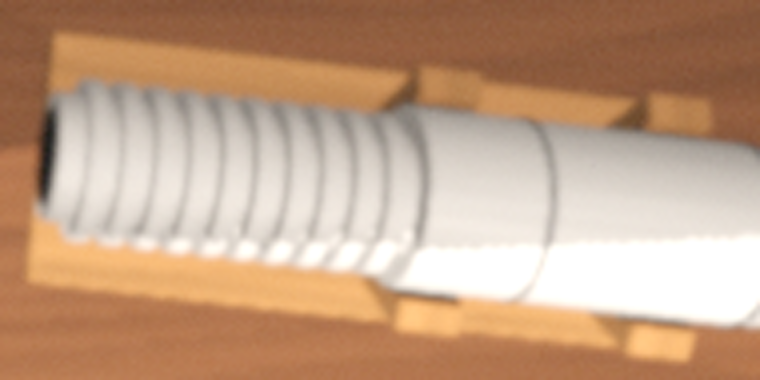

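The crops show the stand corners at full-frame (212,275), (261,284), (243,372) and (193,363), with the coarse leaf's back centred near (231,302). The thread grooves run at crop u ≈ 90…425, about 32.5 px per pitch. The cradle's left edge runs from (384,248) to (377,310).

Run:
```python
from h import *
d=get_image("top");P=d['pose'];A=lambda u,v,z:at(d,P,u,v,z)[:2]
f=lambda c,z:A(c[0]/5+180,c[1]/5+265,z)
S=[f(c,14) for c in[(160,50),(405,97),(315,535),(67,488)]]
print("stand",np.round(S),np.mean(S,0), [np.linalg.norm(S[i]-S[i-1]) for i in range(4)])
for i,j in((1,2),(0,3)): e=S[i]-S[j];print("stand x-axis ang",np.arctan2(e[1],e[0]))
L=[f(c,20) for c in[(175,138),(342,160),(330,228)]]
print("leaf",np.round(L,1),(L[0]+L[2])/2,np.linalg.norm(L[0]-L[1]),np.linalg.norm(L[1]-L[2]))
e=L[0]-L[1];print("leaf y ang",np.arctan2(e[1],e[0]))
g=lambda c,z:A(c[0]/4+370,c[1]/4+240,z)
# silhouettes at axis height 62: upper/lower body edges, plain dia 68
for u,t,b in((100,83,240),(350,108,270),(430,105,298),(700,142,324)):
    p,q=g((u,t),66),g((u,b),66);print("axis",(p+q)/2,np.linalg.norm(p-q))
print("nose",A(613,304,62),"left groove/ right groove",g((90,160),90),g((385,190),90))
for c in((55,33),(30,282)):print("cradle",g(c,20))
o=get_obs();w=get_image("wrist");cv2.imwrite("pics/w0.png",w['img'][:,:,::-1]);print(np.round(w['T_tool_cam'],3),w['fx'],w['cx'],w['cy'],w['k1'])
```

```text
stand [[576. 244.]
 [562. 167.]
 [426. 193.]
 [440. 270.]] [501.25897458 218.54306293] [np.float64(138.24606979701335), np.float64(78.14304562980114), np.float64(138.03044784803242), np.float64(78.24933630084918)]
stand x-axis ang -0.19071851423494632
stand x-axis ang -0.19147094317041563
leaf [[549.  237.5]
 [542.6 185.7]
 [521.6 189.1]] [535.32520973 213.2984427 ] 52.193471892442815 21.23052485168666
leaf y ang 1.447567321986953
axis [570.39595888 -33.66091137] 57.464841148746316
axis [ 560.57076873 -126.89988284] 59.637332737897445
axis [ 556.03081041 -157.08508147] 71.20088551867973
axis [ 544.25216969 -260.66386416] 67.78157735514424
nose [ 534.79968852 -371.23605466] left groove/ right groove [571.25252103 -25.28954988] [ 560.92011872 -131.53537824]
cradle [619.8273349 -25.2657284]
cradle [522.58979054 -15.12736442]
[[-0.0000e+00 -9.5900e-01 -2.8500e-01  7.7428e+01]
 [ 1.0000e+00  0.0000e+00 -1.0000e-03 -1.1000e-01]
 [ 1.0000e-03 -2.8500e-01  9.5900e-01  1.9534e+01]
 [ 0.0000e+00  0.0000e+00  0.0000e+00  1.0000e+00]] 333.82212015797967 318.6632387860014 239.97193121274054 -0.010000114455666035
```

```bash
python3 -m crank '[{"xyz":[-43.6,-29.9,7.4],"dr":[0,0,81.8],"claw":0.4},{"xyz":[-43.6,-29.9,7.4],"dr":[0,0,81.8],"claw":0.4},{"xyz":[-43.6,-29.9,7.4],"dr":[0,0,81.8],"claw":0.4},{"xyz":[-43.6,-29.9,7.4],"dr":[0,0,81.8],"claw":0.4},{"xyz":[-43.6,-29.9,7.4],"dr":[0,0,81.8],"claw":0.4},{"xyz":[-43.6,-29.9,7.4],"dr":[0,0,81.8],"claw":0.4},{"xyz":[-43.6,-29.9,7.4],"dr":[0,0,81.8],"claw":0.4},{"xyz":[-43.6,-29.9,7.4],"dr":[0,0,81.8],"claw":0.4},{"xyz":[-43.6,-29.9,7.4],"dr":[0,0,81.8],"claw":0.4},{"xyz":[-43.6,-29.9,7.4],"dr":[0,0,81.8],"claw":0.4},{"xyz":[-43.6,-29.9,7.4],"dr":[0,0,81.8],"claw":0.4},{"xyz":[-43.6,-29.9,7.4],"dr":[0,0,81.8],"claw":0.4},{"xyz":[-43.6,-29.9,7.4],"dr":[0,0,81.8],"claw":0.4},{"xyz":[-43.6,-29.9,7.4],"dr":[0,0,81.8],"claw":0.4},{"xyz":[-43.6,-29.9,7.4],"dr":[0,0,81.8],"claw":0.4},{"xyz":[-43.6,-29.9,7.4],"dr":[0,0,81.8],"claw":0.4}]'
python3 - <<'E'
from h import *
o=get_obs();w=get_image("wrist");cv2.imwrite("pics/w1.png",w['img'][:,:,::-1]);np.save("w1.npy",tcp(o)@w['T_tool_cam'])
print(o['eef_pos'],o['tcp_rot'],o['width'],o['force'])
P=campose(w,o);a=-0.191;R=np.array([[np.cos(a),-np.sin(a)],[np.sin(a),np.cos(a)]])
for c in((-6,-13),(6,-13),(6,13),(-6,13)):print("tab top px",proj(w,P,[*(R@c+[535.6,212]),46]))
E
```

```text
t: 1.8
eef_pos: [534.7, 213.2, 330.9]
tcp_rot: [-3.141, -0.001, 1.382]
force: [0.6, 0.0, 0.3]
width: 52.3
grip_force: 0.0
[534.68981838 213.1953252  330.87422081] [-3.14140924e+00 -6.09667105e-04  1.38165022e+00] 52.3005099614993 [0.59137931 0.01091749 0.25940153]
tab top px (np.float64(311.97225447751185), np.float64(255.01967518219135))
tab top px (np.float64(326.24876638597584), np.float64(255.04364071170372))
tab top px (np.float64(326.51140029769044), np.float64(224.99492585170492))
tab top px (np.float64(311.84834099168177), np.float64(224.9695018017441))
```

View pics/w1.png

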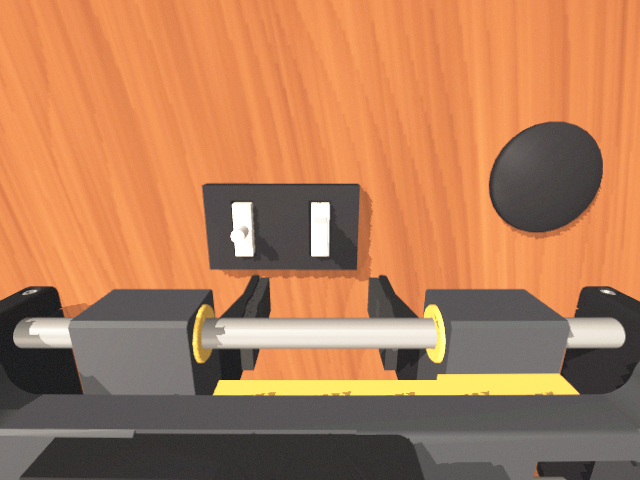

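The wrist view shows the leaf with its back at u 310–329, v 202–257. It lies square to the fingers, as predicted. I'll check its lengthwise centre before descending.

Run:
```python
from h import *
w=get_image("wrist");o=get_obs();P=np.load("w1.npy")
for u,v in((311,202),(329,202),(311,257),(329,257)):print(at(w,P,u,v,20))
print("mid",at(w,P,320,229.5,20), "slot pred px",proj(w,P,[535.6,212,20]))
i=cv2.imread("pics/w1.png");cv2.imwrite("pics/w1c.png",cv2.resize(i[180:275,200:365],None,fx=4.5,fy=4.5,interpolation=cv2.INTER_CUBIC))
```

```text
[533.72883123 240.23507267  20.        ]
[549.30197864 237.25293305  20.        ]
[523.74999088 189.90121548  20.        ]
[540.09456607 186.7709005   20.        ]
mid [536.83452335 214.14855855  20.        ] slot pred px (np.float64(319.1029043556903), np.float64(232.0068621033052))
```

View pics/w1c.png

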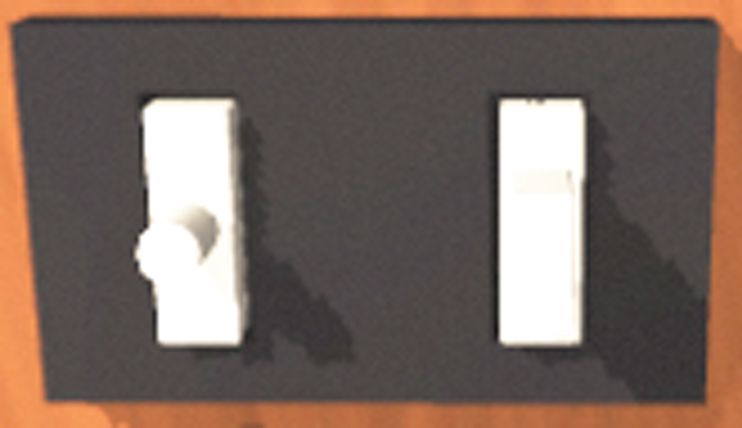

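The crop shows the coarse leaf with its tab at full-frame centre about (320,229), within 2 mm of the prediction. I'll descend so the fingertips stop just above the shoulders of the back, then grip.

```bash
python3 -m crank '[{"xyz":[0,0.15,4],"dr":[0,0,0],"claw":0.4},{"xyz":[0,0.15,8],"dr":[0,0,0],"claw":0.4},{"xyz":[0,0.15,11],"dr":[0,0,0],"claw":0.4},{"xyz":[0,0.15,12.2],"dr":[0,0,0],"claw":0.4},{"xyz":[0,0.15,12.65],"dr":[0,0,0],"claw":0.4},{"xyz":[0,0.15,12.65],"dr":[0,0,0],"claw":0.4},{"xyz":[0,0.15,12.65],"dr":[0,0,0],"claw":1},{"xyz":[0,0.15,12.65],"dr":[0,0,0],"claw":1},{"xyz":[0,0.15,12.65],"dr":[0,0,0],"claw":1},{"xyz":[0,0.15,12.65],"dr":[0,0,0],"claw":1},{"xyz":[0,0.15,12.65],"dr":[0,0,0],"claw":1},{"xyz":[0,0.15,12.65],"dr":[0,0,0],"claw":1},{"xyz":[0,0.15,12.65],"dr":[0,0,0],"claw":1},{"xyz":[0,0.15,12.65],"dr":[0,0,0],"claw":1},{"xyz":[0,0.15,12.65],"dr":[0,0,0],"claw":1},{"xyz":[0,0.15,12.65],"dr":[0,0,0],"claw":1}]'; python3 -c "
from h import *;print(get_obs()['eef_pos'],get_obs()['tcp_rot'])"
```

```text
t: 3.5
eef_pos: [536.8, 211.6, 204.3]
tcp_rot: [-3.141, -0.0, 1.379]
force: [-0.9, -0.4, 1.8]
width: 11.6
grip_force: 30.0
[536.77309808 211.61167303 204.33338939] [-3.14146302e+00 -1.36192848e-04  1.37908805e+00]
```

```bash
python3 -m crank '[{"xyz":[0,0,-0.5],"dr":[0,0,0],"claw":1},{"xyz":[0,0,-1.5],"dr":[0,0,0],"claw":1},{"xyz":[0,0,-3.5],"dr":[0,0,0],"claw":1},{"xyz":[0,0,-7],"dr":[0,0,0],"claw":1},{"xyz":[0,0,-11],"dr":[0,0,0],"claw":1},{"xyz":[0,0,-14.5],"dr":[0,0,0],"claw":1},{"xyz":[-2,0.6,-15.6],"dr":[0,0,-1],"claw":1},{"xyz":[-5,1.5,-15.6],"dr":[0,0,-2],"claw":1},{"xyz":[-9,2.7,-15.6],"dr":[0,0,-3],"claw":1},{"xyz":[-13,3.9,-15.6],"dr":[0,0,-4],"claw":1},{"xyz":[-17,5.1,-15.6],"dr":[0,0,-4.9],"claw":1},{"xyz":[-21,6.3,-15.6],"dr":[0,0,-4.9],"claw":1},{"xyz":[-24.5,7.3,-15.6],"dr":[0,0,-4.9],"claw":1},{"xyz":[-27,8.1,-15.6],"dr":[0,0,-4.9],"claw":1},{"xyz":[-28.2,8.4,-15.6],"dr":[0,0,-4.9],"claw":1},{"xyz":[-28.2,8.4,-15.6],"dr":[0,0,-4.9],"claw":1},{"xyz":[-28.2,8.4,-15.6],"dr":[0,0,-4.9],"claw":1},{"xyz":[-28.2,8.4,-15.6],"dr":[0,0,-4.9],"claw":1}]'
python3 - <<'E'
from h import *
o=get_obs();print(o['eef_pos'],o['tcp_rot'],o['force'],o['width'])
w=get_image("wrist");cv2.imwrite("pics/w2.png",w['img'][:,:,::-1]);np.save("w2.npy",tcp(o)@w['T_tool_cam'])
s=get_image("side")
i=cv2.resize(s['img'][150:310,360:530,::-1],None,fx=3.5,fy=3.5,interpolation=cv2.INTER_CUBIC)
j=w['img'][:,:,::-1];j=cv2.resize(j,None,fx=1,fy=1)
cv2.imwrite("pics/s2.png",i)
E
```

```text
t: 5.3
eef_pos: [565.6, -79.0, 360.1]
tcp_rot: [-3.141, -0.001, 1.468]
force: [-0.2, 0.1, -1.1]
width: 11.8
grip_force: 30.0
[565.6399484  -79.0372076  360.08681608] [-3.14109003e+00 -1.20368298e-03  1.46789383e+00] [-0.19398243  0.09620907 -1.07822215] 11.79332426124551
```

View pics/w2.png

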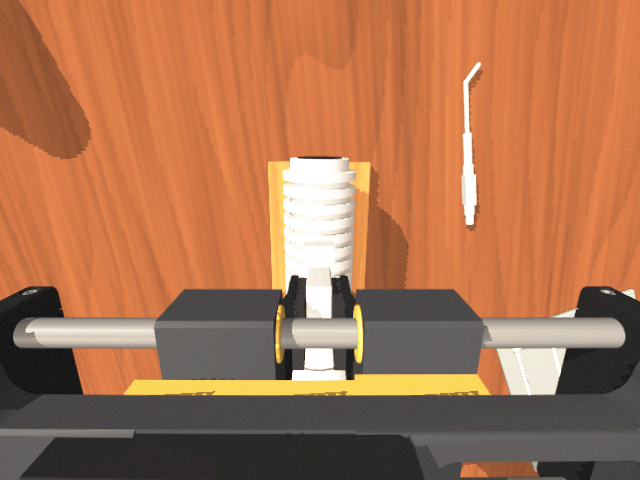

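View pics/s2.png

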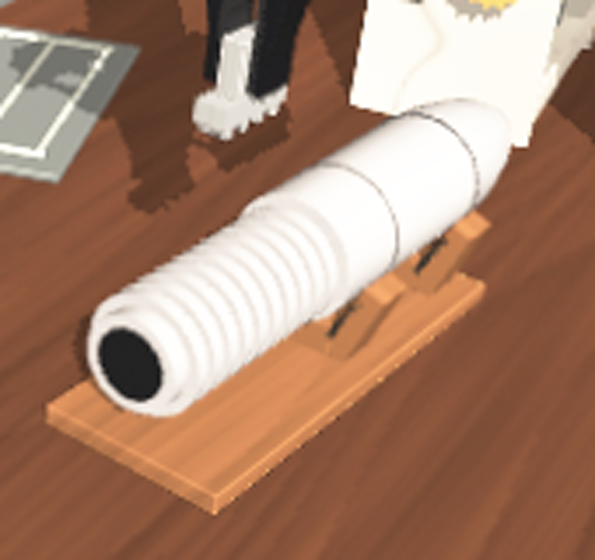

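The wrist view shows the thread centred at u ≈ 319.5 (ridges 284–355), with the leaf tab in line at u ≈ 319. The side crop shows the leaf upright in the fingers with its teeth clear, around (235,125). Sideways position and yaw are good, so I'll lower to just above the ridges and then feel.

```bash
python3 -m crank '[{"xyz":[0,0,2],"dr":[0,0,0],"claw":1},{"xyz":[0,0,4],"dr":[0,0,0],"claw":1},{"xyz":[0,0,5.3],"dr":[0,0,0],"claw":1},{"xyz":[0,0,6],"dr":[0,0,0],"claw":1},{"xyz":[0,0,6.4],"dr":[0,0,0],"claw":1},{"xyz":[0,0,6.4],"dr":[0,0,0],"claw":1},{"xyz":[0,0,6.4],"dr":[0,0,0],"claw":1}]'; python3 -m crank '[{"xyz":[0,0,0.05],"dr":[0,0,0],"claw":1},{"xyz":[0,0,0.1],"dr":[0,0,0],"claw":1},{"xyz":[0,0,0.15],"dr":[0,0,0],"claw":1},{"xyz":[0,0,0.2],"dr":[0,0,0],"claw":1},{"xyz":[0,0,0.2],"dr":[0,0,0],"claw":1},{"xyz":[0,0,0.2],"dr":[0,0,0],"claw":1}]'
```

```text
t: 6.1
eef_pos: [565.8, -81.3, 296.8]
tcp_rot: [3.14, -0.0, 1.465]
force: [-0.4, -0.5, -0.1]
width: 11.8
grip_force: 30.0
t: 6.7
eef_pos: [565.5, -81.3, 294.2]
tcp_rot: [3.142, -0.0, 1.465]
force: [1.1, 1.1, -0.8]
width: 12.1
grip_force: 30.0
```

```bash
for k in 1 2; do python3 -m crank '[{"xyz":[0,0,0.05],"dr":[0,0,0],"claw":1},{"xyz":[0,0,0.1],"dr":[0,0,0],"claw":1},{"xyz":[0,0,0.1],"dr":[0,0,0],"claw":1},{"xyz":[0,0,0.1],"dr":[0,0,0],"claw":1}]' | grep -E "eef|force: \["; done;  python3 -m crank '[{"xyz":[0,0,0.05],"dr":[0,0,0],"claw":1},{"xyz":[0,0,0.05],"dr":[0,0,0],"claw":1},{"xyz":[0,0,0.05],"dr":[0,0,0],"claw":1},{"xyz":[0,0,0.05],"dr":[0,0,0],"claw":1}]'
```

```text
eef_pos: [565.5, -81.2, 293.2]
force: [0.1, -0.3, -1.6]
eef_pos: [565.5, -81.3, 292.2]
force: [-0.2, -0.0, -2.1]
t: 7.9
eef_pos: [565.5, -81.2, 291.8]
tcp_rot: [3.141, -0.0, 1.465]
force: [0.4, -0.6, 0.9]
width: 12.1
grip_force: 30.0
```

```bash
for k in 1 2; do python3 -m crank '[{"xyz":[0,0,0.05],"dr":[0,0,0],"claw":1},{"xyz":[0,0,0.05],"dr":[0,0,0],"claw":1},{"xyz":[0,0,0.05],"dr":[0,0,0],"claw":1}]' | grep -E "eef|force: \["; done
```

```text
eef_pos: [565.6, -81.2, 291.4]
force: [-0.5, -0.3, 1.7]
eef_pos: [565.6, -81.3, 290.9]
force: [-2.3, -0.4, 3.9]
```

Contact is at TCP z ≈ 292, with about 4–5 N now. I'll slide along the rocket in 1 mm steps.

```bash
for k in 1 2 3 4 5; do python3 -m crank '[{"xyz":[0.05,0,0],"dr":[0,0,0],"claw":1},{"xyz":[0.1,0,0],"dr":[0,0,0],"claw":1},{"xyz":[0.1,0,0],"dr":[0,0,0],"claw":1}]' | grep -E "eef|force: \["; done
```

```text
eef_pos: [565.6, -80.9, 290.9]
force: [-1.9, -2.5, 4.0]
eef_pos: [565.9, -79.6, 290.8]
force: [-0.8, -2.9, 4.0]
eef_pos: [565.7, -76.8, 290.0]
force: [-0.8, 0.4, -0.7]
eef_pos: [565.8, -76.6, 290.3]
force: [-0.3, -0.3, -1.9]
eef_pos: [566.0, -76.2, 290.7]
force: [0.1, -0.6, -1.1]
```

Force dropped at y ≈ -77, so the teeth have found the grooves. Lowering in small steps.

```bash
for k in 1 2 3 4; do python3 -m crank '[{"xyz":[0,0,0.05],"dr":[0,0,0],"claw":1},{"xyz":[0,0,0.1],"dr":[0,0,0],"claw":1},{"xyz":[0,0,0.1],"dr":[0,0,0],"claw":1}]' | grep -E "eef|force: \["; done
```

```text
eef_pos: [566.0, -76.3, 289.6]
force: [-0.2, 0.2, -2.7]
eef_pos: [566.0, -76.2, 288.6]
force: [0.8, 0.2, -1.2]
eef_pos: [566.0, -76.3, 287.6]
force: [0.1, 0.7, -1.8]
eef_pos: [566.1, -76.3, 286.7]
force: [-0.5, -0.1, -0.2]
```

```bash
for k in 1 2 3; do python3 -m crank '[{"xyz":[0,0,0.05],"dr":[0,0,0],"claw":1},{"xyz":[0,0,0.05],"dr":[0,0,0],"claw":1},{"xyz":[0,0,0.05],"dr":[0,0,0],"claw":1},{"xyz":[0,0,0.05],"dr":[0,0,0],"claw":1}]' | grep -E "eef|force: \["; done
```

```text
eef_pos: [566.1, -76.3, 286.3]
force: [-0.6, 0.2, 1.2]
eef_pos: [566.1, -76.3, 285.9]
force: [-1.5, 0.6, 2.3]
eef_pos: [566.1, -76.3, 285.4]
force: [-1.2, 1.1, 3.5]
```

```bash
python3 -m crank '[{"xyz":[0,0,0.04],"dr":[0,0,0],"claw":1},{"xyz":[0,0,0.04],"dr":[0,0,0],"claw":1},{"xyz":[0,0,0.04],"dr":[0,0,0],"claw":1},{"xyz":[0,0,0.04],"dr":[0,0,0],"claw":1},{"xyz":[0,0,0.04],"dr":[0,0,0],"claw":1},{"xyz":[0,0,0.04],"dr":[0,0,0],"claw":1}]'
python3 - <<'E'
from h import *
s=get_image("side");cv2.imwrite("pics/s3.png",cv2.resize(s['img'][150:290,370:510,::-1],None,fx=4,fy=4,interpolation=cv2.INTER_CUBIC))
E
```

```text
t: 13.0
eef_pos: [566.1, -76.2, 285.0]
tcp_rot: [3.141, -0.0, 1.465]
force: [-2.3, 1.6, 5.6]
width: 11.6
grip_force: 30.0
```

View pics/s3.png

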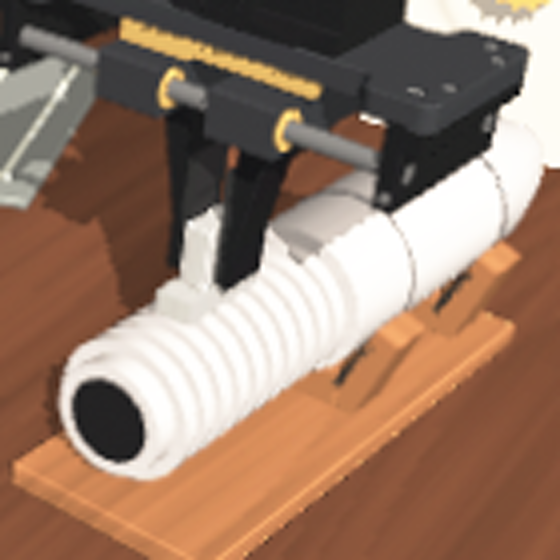

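The crop shows the leaf's back flush on the ridges around (190,295), upright, with no teeth visible. Pressing at about 6 N. I'll ease off, release and retract.

```bash
python3 -m crank '[{"xyz":[0,0,-0.05],"dr":[0,0,0],"claw":1},{"xyz":[0,0,-0.1],"dr":[0,0,0],"claw":1},{"xyz":[0,0,-0.1],"dr":[0,0,0],"claw":1},{"xyz":[0,0,-0.1],"dr":[0,0,0],"claw":0.4},{"xyz":[0,0,-0.1],"dr":[0,0,0],"claw":0.4},{"xyz":[0,0,-0.1],"dr":[0,0,0],"claw":0.4},{"xyz":[0,0,-0.1],"dr":[0,0,0],"claw":0.4},{"xyz":[0,0,-0.1],"dr":[0,0,0],"claw":0.4},{"xyz":[0,0,-0.1],"dr":[0,0,0],"claw":0.4},{"xyz":[0,0,-1],"dr":[0,0,0],"claw":0.4},{"xyz":[0,0,-3],"dr":[0,0,0],"claw":0.4},{"xyz":[0,0,-6],"dr":[0,0,0],"claw":0.4},{"xyz":[0,0,-10],"dr":[0,0,0],"claw":0.4},{"xyz":[0,0,-14],"dr":[0,0,0],"claw":0.4},{"xyz":[0,0,-15],"dr":[0,0,0],"claw":0.4},{"xyz":[0,0,-15],"dr":[0,0,0],"claw":0.4},{"xyz":[0,0,-15],"dr":[0,0,0],"claw":0.4},{"xyz":[0,0,-15],"dr":[0,0,0],"claw":0.4},{"xyz":[0,0,-15],"dr":[0,0,0],"claw":0.4}]'
python3 - <<'E'
from h import *
s=get_image("side");cv2.imwrite("pics/s4.png",cv2.resize(s['img'][150:290,370:510,::-1],None,fx=4,fy=4,interpolation=cv2.INTER_CUBIC))
E
```

```text
t: 14.95
eef_pos: [565.8, -76.1, 433.2]
tcp_rot: [-3.139, 0.0, 1.465]
force: [-0.1, -0.4, 0.1]
width: 52.0
grip_force: 0.0
```

View pics/s4.png

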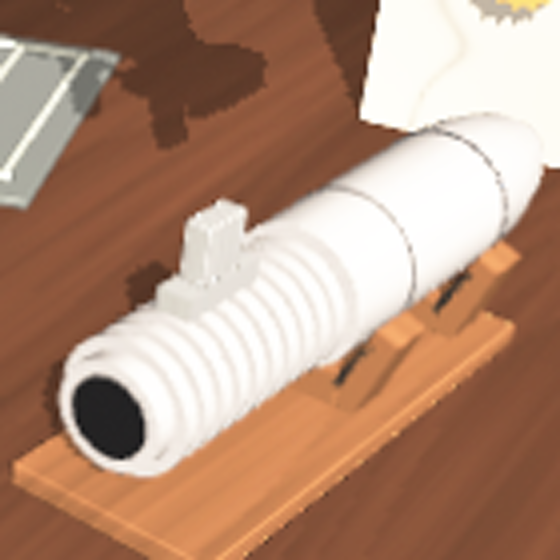

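The final crop shows the leaf standing upright and seated on the thread around (210,270), with the arm clear of it.

```bash
python3 -c "
from station import close_job;print(close_job())"
```

```text
the job is handed in; nothing more can be done
None
```

The coarse leaf is seated upright in the thread's grooves: I pressed it home with about 6 N, let go and retracted the arm, then handed the job in at about 15 s; no verdict came back.

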